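# Swap the flat plate of the countertop press for the waffle plate

### The job

Change the countertop press over to waffles: pull the flat plate straight up out of its two sprung catches and leave it lying flat on the wooden board. Then take the waffle plate from the wire rack, lower it (do not drop it) with its holes over the two locating pins and press it down past the catches until it sits flush on the bed. Do not disturb the mug, bottle, jar or salt mill.

Things in the scene. Friction and masses are not known exactly. Their poses are not given: they have to be found in the camera images.
- press: Steel countertop press, fixed, open flat: lower half 170 mm (own x) by 270 mm (own y), black deck 50 mm above the counter; the lid half lies open behind it (own +x, to 295 mm from the origin, up to 57 mm high). Origin: on the counter under the centre of the lower half.
- bed (a point): Centre of the top of the plate bed, 62 mm above the counter; axes as the press; a seated plate has its origin here. The bed is 44 mm (x) by 150 mm (y) and stands 12 mm above the deck, with a free gap on both long sides. Two upright pins, 8 mm thick, 22 mm high, top 6 mm tapered, stand on it at y = +66 and -66 mm.
- roller_l (a point): Sprung catch at the bed's +y (left) end: middle of its 12 mm roller, 10 mm above the bed, 83.5 mm from the bed's centre. It reaches 2.5 mm over a seated plate's tongue and yields outwards by up to 9 mm. Pulling a plate up past both takes about 10 N besides its weight. A plate laid over the pins stops on the rollers about 15 mm above the bed; a push of 4 to 10 N snaps it under.
- roller_r (a point): Sprung catch at the bed's -y (right) end: middle of its 12 mm roller, 10 mm above the bed, 83.5 mm from the bed's centre. It reaches 2.5 mm over a seated plate's tongue and yields outwards by up to 9 mm. Pulling a plate up past both takes about 10 N besides its weight. A plate laid over the pins stops on the rollers about 15 mm above the bed; a push of 4 to 10 N snaps it under.
- flat_plate: Dark cast-metal plate: block 56 mm (own x) by 108 mm (own y), 18 mm high, smooth on top, plus a tongue at each end, 40 mm wide, 26 long, 5 thick, level with the underside (160 mm overall along y). Each tongue has an 11 mm through hole 67 mm from the centre. Starts seated in the press. Origin: centre of the underside, z up. Fits either way round. About 0.3 kg.
- waffle_plate: Dark cast-metal plate: block 56 mm (own x) by 108 mm (own y), 18 mm high, its top 3 mm a raised grid of ribs, plus a tongue at each end, 40 mm wide, 26 long, 5 thick, level with the underside (160 mm overall along y). Each tongue has an 11 mm through hole 67 mm from the centre. Starts on the wire rack. Origin: centre of the underside, z up. Fits either way round. About 0.3 kg.
- rack: Low wire cooling rack, fixed, 220 mm (own x) by 140 mm (own y), top 20 mm above the counter; origin on the counter under its centre. It may stand on either side of the press.
- board: Dark wooden board, fixed, 240 mm (own x) by 160 mm (own y), 20 mm thick, origin on the counter under its centre; empty; on the other side of the press from the rack.
- board_top (a point): Centre of the board's top face, 20 mm above the counter; axes as the board.
- mug: White mug, 80 mm across, 90 mm high, bystander; origin under its centre.
- oil: Amber glass bottle, 60 mm across, 230 mm high, bystander; origin under its centre.
- jar: Glass jar with brass lid, 70 mm across, 90 mm high, bystander; origin under its centre.
- salt: Wooden salt mill, 44 mm across, 115 mm high, bystander; origin under its centre.

How it is judged:
On the way, in this order (a step that is already met when the one before it is completed fails the run):
1. the flat plate is pulled up clear of the pins and catches (z of flat_plate in the frame of bed above 0.03 m), for 0.1 s.
2. the flat plate lies released on the wooden board (x of flat_plate in the frame of board_top between -0.07 and 0.07 m and y of flat_plate in the frame of board_top between -0.05 and 0.05 m and z of flat_plate in the frame of board_top between -0.004 and 0.004 m and angle between flat_plate's own z axis and vertical below 0.05 rad and linear speed of flat_plate below 0.02 m/s and contact force between each of the arm, the fingers and flat_plate below 0.05 N), for 0.2 s.
3. the waffle plate is lifted off the rack (height (world z) of waffle_plate above 0.06 m), for 0.1 s.
4. the waffle plate is flush on the bed, over both pins (horizontal distance between waffle_plate and bed below 0.004 m and angle between the y axis of waffle_plate and the y axis of press, either way round below 0.06 rad and angle between waffle_plate's own z axis and vertical below 0.025 rad and z of waffle_plate in the frame of bed between -0.003 and 0.002 m), for 0.2 s.
At the end, for the whole second after the job is handed in: Waffle plate at rest flush on the bed: centre within 4 mm, underside within 2 mm, level within 0.025 rad, in line within 0.06 rad (either way round). Flat plate at rest flat on the board, its centre within 70 mm (board x) and 50 mm (board y) of the board's. Both released (all of step 2 and all of step 4 and linear speed of waffle_plate below 0.02 m/s and contact force between each of the arm, the fingers and waffle_plate below 0.05 N); the robot touches nothing.
It fails at once if the waffle plate is dropped over the pins (faster than 0.4 m/s just above the catches) (horizontal distance between waffle_plate and bed below 0.015 m and linear speed of waffle_plate above 0.4 m/s and z of waffle_plate in the frame of bed between 0.017 and 0.06 m).
It fails at once if the mug, bottle, jar or salt mill is shifted more than 30 mm or an upright one tipped over (distance of any of mug, oil, jar, salt from where it was at the start of the episode above 0.03 m or angle between any of mug, oil, jar, salt's own z axis and vertical above 0.5 rad).
It also fails if it takes over 66 s, if anything falls off the work surface, if the arm or the gripper's body presses on something with over 40 N, if the wrist force passes 120 N, or if a joint passes its speed limit or range.

### The arm

A 6-joint arm with a two-finger parallel gripper is mounted at the origin on the work surface. World frame = base frame: x ahead of the robot, y to its left, z up, the work surface at z = 0. Lengths are in m, angles in rad, forces in N, time in s.
With the tool pointing down it reaches from about 0.35 to 0.975 m from the base axis. Payload 4.9 kg.
Tool frame: the origin (TCP) lies at the very end of the fingers, on their centre line; the grasp point (between the pads) lies 19 mm behind it; z points along the fingers, y is the line along which they close (so a half turn about z gives the same grasp; the last joint's range is limited). The gripper opens to 85 mm and grips with 20 to 120 N. Pads are 22 mm wide; open, the fingers measure 114 mm over their backs; the gripper's body (76 mm by 85 mm) begins 54 mm behind the grasp point. The pads swing forward as they close: fully open they stand 13 mm farther back than shut.
Start: joints at [-1.391, 0.053, 1.613, -0, 1.476, -0.119], TCP at [0.184, -0.597, 0.231] pointing down, gripper open.
Joint ranges: [-3.01, 3.01], [-1.01, 2.22], [0.06, 2.58], [-1.02, 4.17], [0.09, 2.62], [-3.14, 3.14]. Speed limits (rad/s): [2.57, 2.57, 3.14, 3.14, 3.14, 3.14].

### API

Orientations are given as [roll, pitch, yaw] about the fixed x, y, z axes, in that order (R = Rz(yaw) Ry(pitch) Rx(roll)).
In Python, from plant import r, claw, eyes gives the robot as it stands. Calls block until the motion is done:
- r.goto(position, orientation): joint-space move of the TCP to a pose.
- r.move_straight(position, rate=0.15, attitude=None, threshold=None): straight line of the TCP; attitude=None keeps the orientation; rate is the mean speed in m/s. With threshold (N) it stops when the force on the tool has changed by that much, and returns True; else False.
- r.goto_joints(angles): joint-space move.
- claw.release() and claw.close_gripper(force=None): open the fingers fully, or close them until they stop; force is the grip in N (None keeps the last).
- r.sleep(seconds).
- r.solve_ik(position, orientation): joint angles nearest the present ones, or None.
- eyes.get_image(name): name is "side" or "top" or "wrist"; returns a dict with "color" (384x512x3 uint8, red, green, blue), "vertical_fov" (degrees; the focal length in pixels is half the picture's height over the tangent of half this angle, whatever the lens; pixels are square), "cx", "cy" (the principal point, pixels), "k1" (the pictures are not rectified: a ray, as slopes to the right and down, at radius r is drawn at 1 + k1 r^2 times it, then the intrinsics apply), "camera_from_world" (4x4, takes a point from world to camera coordinates). Camera axes: x right, y down, z forward; pixel columns grow to the right and rows downward; lengths in m; the calibration is good to about 2 mm. A picture is of the moment at which its call begins. There is no depth.
A pose or a line that the arm cannot do raises r.Unreachable and nothing moves.
- r.sign_off(): hands the job in; it is judged then, once.
Readings, each from a call of its own:
- r.current_clock(): time.
- r.current_joint_pos(): joint angles.
- r.current_joint_velocities(): joint speeds.
- r.current_effort(): joint torques, N m.
- r.current_eef_pos(): TCP position.
- r.current_tool_rot(): TCP orientation.
- r.current_wrist_force(): force on the tool from outside, world axes, zero at the start.
- r.current_torque(): the same for the moment, N m.
- r.current_gripper_width(): finger opening in m.
- r.current_grip_force(): force on a finger pad.
Only numpy, scipy, OpenCV 4.12 (cv2) and the standard library are available. Lean on these libraries where they do the work, as an engineer would, in place of code of your own. Each camera call takes 0.05 s, during which the arm holds its last target. There are 200 camera calls.

## Working session

There is one attempt and no reset: what is moved stays moved. The work goes in short steps, each a Python script; the robot and the scene stay as the last script left them, time stands still between calls to the robot, and variables do not carry over. Pictures are saved under pics/ and viewed, at most 10 in all, crops included, and the job is handed in when it is done.

```bash
mkdir -p pics; ls; python3 - <<'E'
from plant import r,claw,eyes
import cv2,numpy as np,pickle
d={}
for n in ("top","side","wrist"):
    im=eyes.get_image(n); d[n]=im
    cv2.imwrite(f"pics/{n}0.png",cv2.resize(im["color"][:,:,::-1],None,fx=1.5,fy=1.5,interpolation=cv2.INTER_CUBIC))
    print(n,im["vertical_fov"],im["cx"],im["cy"],im["k1"]);print(np.round(im["camera_from_world"],3))
pickle.dump(d,open("d0.pkl","wb"))
print(r.current_clock(),r.current_tool_rot())
E
```

```text
pics
top 43.62490104308745 250.0302205878021 191.289633162013 0.03869302678833538
[[ 0.019 -1.    -0.021  0.014]
 [-0.996 -0.017 -0.086  0.59 ]
 [ 0.086  0.023 -0.996  1.652]
 [ 0.     0.     0.     1.   ]]
side 43.24798144891939 253.58703691259785 189.39046587161954 0.03837423860005238
[[-0.938 -0.345 -0.014  0.532]
 [-0.213  0.61  -0.764  0.172]
 [ 0.272 -0.714 -0.646  1.141]
 [ 0.     0.     0.     1.   ]]
wrist 64.07172845968438 255.0282221297561 190.77194276058432 -0.024069169795705347
[[ 0.293 -0.956 -0.001 -0.625]
 [-0.908 -0.279  0.311 -0.04 ]
 [-0.298 -0.09  -0.95   0.38 ]
 [ 0.     0.     0.     1.   ]]
0.15 [-3.14002370e+00 -1.99965014e-04  2.98787280e-01]
```

View pics/top0.png

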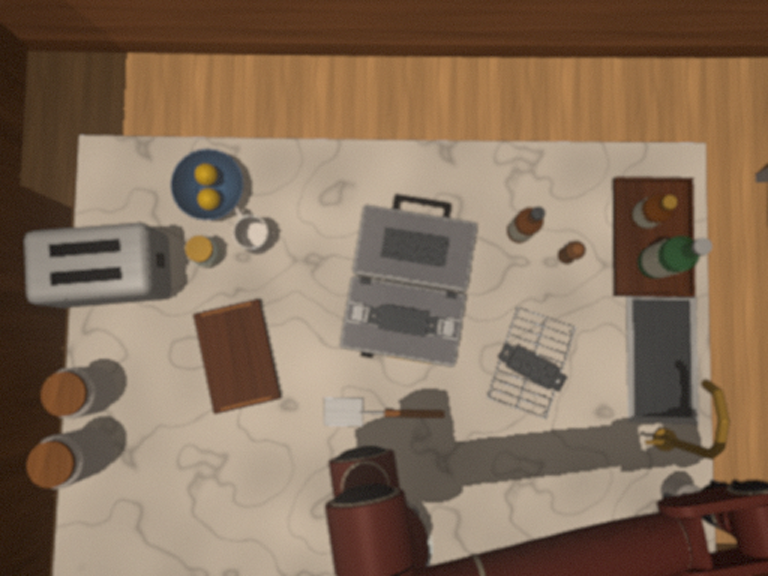

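View pics/side0.png

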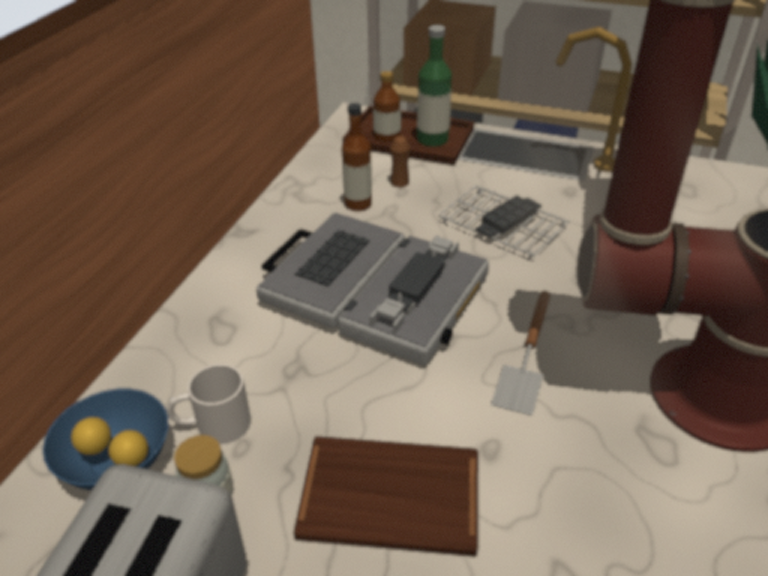

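Top view (1.5× scale): the flat plate is at (403,320), the waffle plate at (532,367), and the board's corners are (195,313), (260,300), (280,398) and (214,412). The side view shows the flat plate at about (417,277), the waffle plate at about (511,216), and the board's corners at (316,438), (478,450), (476,551) and (297,538).

```bash
cat >h.py <<'E'
import numpy as np,cv2,pickle
from scipy.optimize import least_squares
def cam(im):
    f=192/np.tan(np.radians(im["vertical_fov"])/2)
    return np.array([[f,0,im["cx"]],[0,f,im["cy"]],[0,0,1.]]),np.array([im["k1"],0,0,0.]),np.array(im["camera_from_world"])
def proj(im,P):
    K,d,T=cam(im); return cv2.projectPoints(np.atleast_2d(P).astype(float),cv2.Rodrigues(T[:3,:3])[0],T[:3,3],K,d)[0][:,0]
def ray(im,uv):
    K,d,T=cam(im); s=cv2.undistortPoints(np.array([[uv]],float),K,d)[0,0]
    return -T[:3,:3].T@T[:3,3],T[:3,:3].T@np.array([s[0],s[1],1])
def onz(im,uv,z):
    c,v=ray(im,uv); return c+v*(z-c[2])/v[2]
def tri(obs):
    """obs: list of (im,uv) -> point, pixel residuals"""
    s=least_squares(lambda p:np.concatenate([proj(i,p)[0]-u for i,u in obs]),onz(*obs[0],0.04))
    return s.x,np.abs(s.fun).max()
E
python3 - <<'E'
from h import *
d=pickle.load(open("d0.pkl","rb")); t,s=d["top"],d["side"]
np.set_printoptions(precision=4,suppress=True)
P={"flat":((403,320),(417,277)),"waffle":((532,367),(511,216)),"b1":((195,313),(297,538)),"b2":((260,300),(316,438)),"b3":((280,398),(478,450)),"b4":((214,412),(476,551))}
for b in ("b1","b2","b3","b4"):
    print(b,onz(t,np.array(P[b][0])/1.5,.02))
for k,(a,b) in P.items(): print(k,*tri([(t,np.array(a)/1.5),(s,np.array(b)/1.5)]))
for k,a in dict(tongL=(358,313),tongR=(448,326)).items(): print(k,onz(t,np.array(a)/1.5,.08))
for k,a in dict(wa=(502,353),wb=(563,382)).items(): print(k,onz(t,np.array(a)/1.5,.038))
E
```

```text
b1 [0.5215 0.445  0.02  ]
b2 [0.5545 0.2939 0.02  ]
b3 [0.3284 0.24   0.02  ]
b4 [0.2937 0.3915 0.02  ]
flat [ 0.5123 -0.0405  0.0658] 0.1616012492343657
waffle [ 0.4094 -0.3396  0.0212] 0.4549831869058778
b1 [0.5194 0.4491 0.0009] 0.8278081043971497
b2 [0.5576 0.2969 0.0085] 0.676038319211699
b3 [0.3279 0.241  0.0127] 0.00926167576409398
b4 [0.2921 0.3933 0.0114] 0.2625969419287344
tongL [0.5251 0.061  0.08  ]
tongR [ 0.4995 -0.1413  0.08  ]
wa [ 0.4416 -0.2682  0.038 ]
wb [ 0.379  -0.4057  0.038 ]
```

```bash
python3 - <<'E'
from h import *
from plant import r,claw,eyes
np.set_printoptions(precision=3,suppress=True)
d=pickle.load(open("d0.pkl","rb")); T=np.array(d["wrist"]["camera_from_world"])
c=-T[:3,:3].T@T[:3,3]; print("cam",c,"hit z=.04",onz(d["wrist"],(255,191),.04), r.current_eef_pos())
for n,p,y in (("w",(.41,-.338,.2),-.427),("f",(.512,-.04,.24),-.126),("b",(.4245,.3426,.12),-.126),("b",(.4245,.3426,.12),.2)):
    for s in (1,-1): print(n,s,r.solve_ik(p,[np.pi,0,y+s*np.pi/2]))
E
```

```text
cam [ 0.26  -0.574  0.373] hit z=.04 [ 0.156 -0.606  0.04 ] [ 0.184 -0.597  0.23 ]
w 1 [-0.83  -0.152  1.863  0.     1.431 -0.403]
w -1 [-0.83  -0.152  1.863 -0.     1.431  2.739]
f 1 [-0.223 -0.223  1.858  0.     1.507 -0.097]
f -1 [-0.223 -0.223  1.858 -0.     1.507  3.045]
b 1 [ 0.543 -0.041  1.899 -0.     1.284  0.669]
b -1 [ 0.543 -0.041  1.899  0.     1.284 -2.473]
b 1 [ 0.543 -0.041  1.899 -0.     1.284  0.343]
b -1 [ 0.543 -0.041  1.899  0.     1.284 -2.799]
```

```bash
python3 - <<'E'
from h import *
from plant import r,claw,eyes
d={}; pan=[]
for n,p,y,z in (("w",(.41,-.338),-.427,.038),("f",(.512,-.04),-.126,.08)):
    p=np.array(p);ya=np.array([-np.sin(y),np.cos(y)])
    for i,s in enumerate((-.035,.035)):
        q=[*(p+s*ya),z+.13]; o=[np.pi,0,y+np.pi/2]
        r.goto(q,o) if i==0 else r.move_straight(q)
        r.sleep(.2); d[n+str(i)]=eyes.get_image("wrist")
    pan.append(np.vstack([d[n+"0"]["color"],d[n+"1"]["color"]]))
pickle.dump(d,open("d1.pkl","wb"))
for n in "wf":
    for i in "01": cv2.imwrite(f"pics/{n}{i}.png",cv2.resize(d[n+i]["color"][:,:,::-1],None,fx=1.5,fy=1.5,interpolation=cv2.INTER_CUBIC))
print(r.current_clock())
E
```

```text
4.575
```

View pics/f0.png

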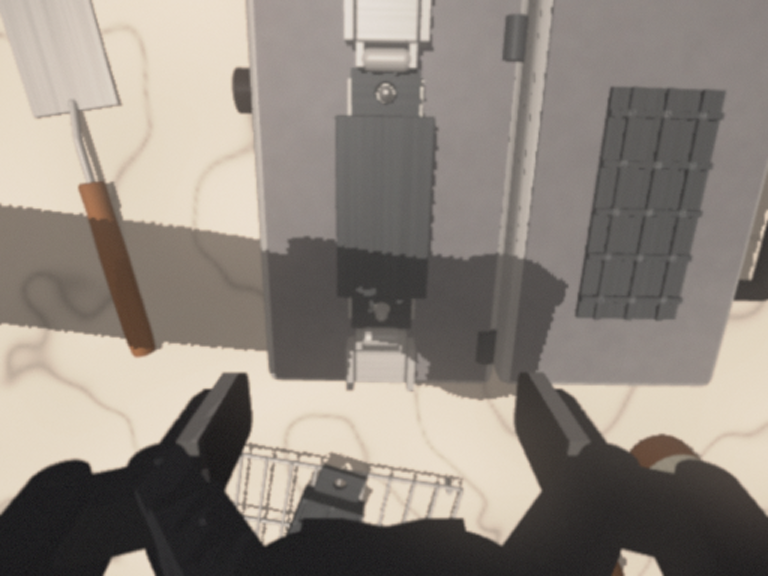

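View pics/f1.png

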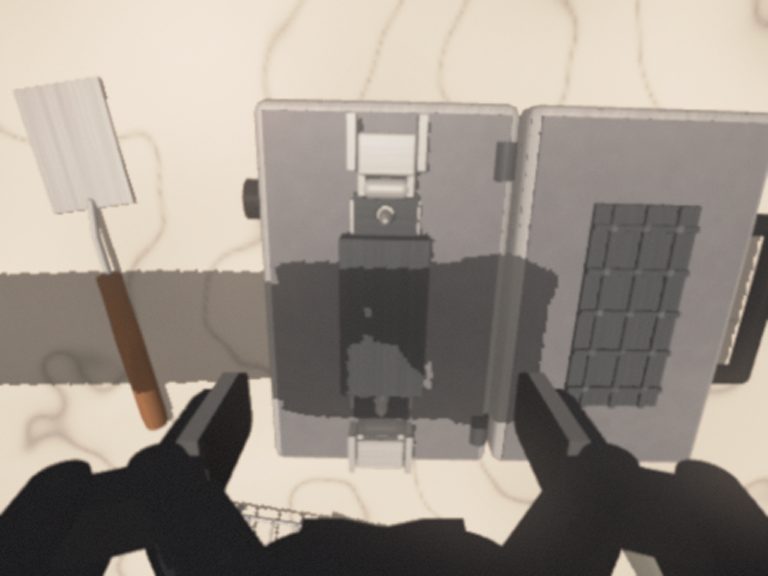

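View pics/w0.png

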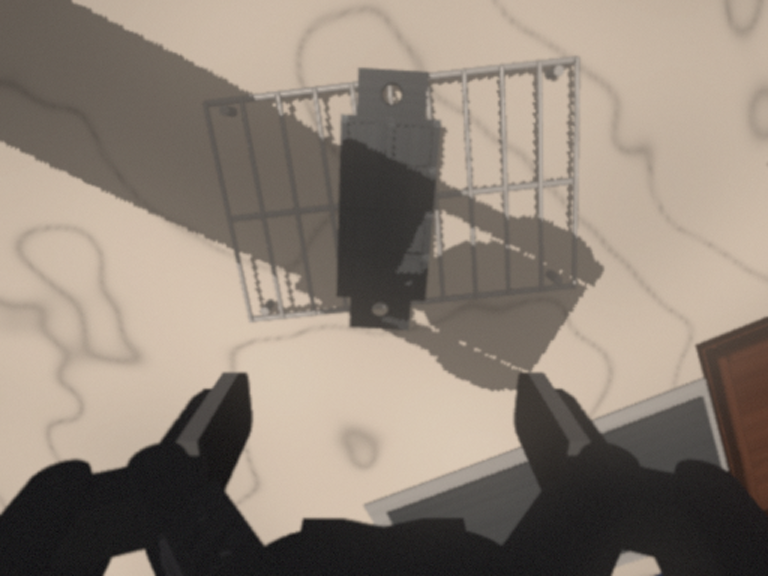

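View pics/w1.png

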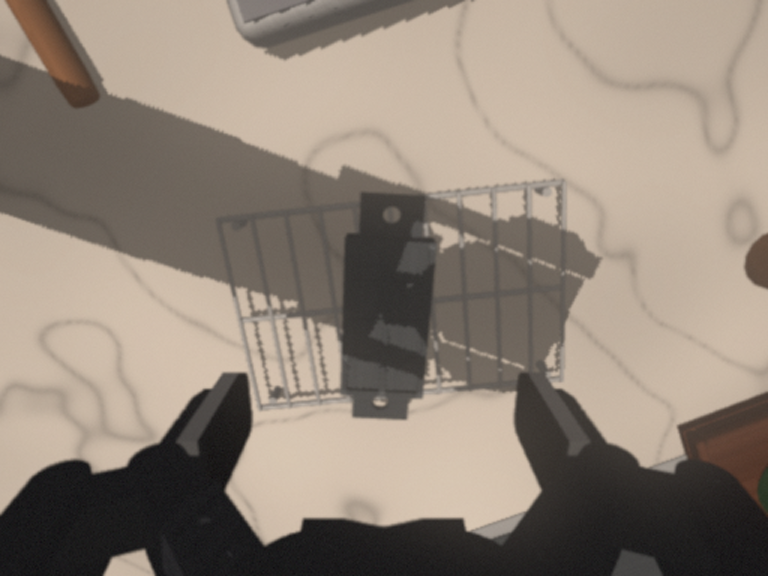

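f0/f1: the block top corners are at (336,116), (435,117), (337,297), (428,298) and (340,236), (431,236), (340,395), (424,397). The far pin tip is at (385,93) and (385,215). w0/w1: the waffle block corners, tongue corners and holes (392,95), (379,309) and (392,215), (380,401) are clearly visible. Next I'll fit poses to these points.

```bash
cat >fit.py <<'E'
from h import *
np.set_printoptions(precision=4,suppress=True)
d=pickle.load(open("d1.pkl","rb"))
B=[(-28,54,18),(28,54,18),(-28,-54,18),(28,-54,18)]
T=[(-20,80,5),(20,80,5),(-20,-80,5),(20,-80,5)]
H=[(0,67,3),(0,-67,3)]
obs={"f0":(B+[(0,66,22)],[(336,116),(435,117),(337,297),(428,298),(385,93)]),
"f1":(B+[(0,66,22)],[(340,236),(431,236),(340,395),(424,397),(385,215)]),
"w0":(B+T+H,[(343,115),(442,120),(338,297),(427,301),(359,68),(429,72),(350,326),(411,328),(392,95),(379,309)]),
"w1":(B+T+H,[(346,233),(437,237),(341,391),(424,398),(361,193),(426,195),(352,416),(407,419),(392,215),(380,401)])}
def W(p,M):
    c,s=np.cos(p[3]),np.sin(p[3]); M=np.array(M)/1e3
    return M@np.array([[c,-s,0],[s,c,0],[0,0,1]]).T+p[:3]
def fit(keys,p0):
    f=lambda p:np.concatenate([(proj(d[k],W(p,obs[k][0]))-np.array(obs[k][1])/1.5).ravel() for k in keys])
    return least_squares(f,p0,loss="soft_l1",x_scale=[.01,.01,.01,.1]),f
if __name__=="__main__":
  for ks,p0 in ((("f0","f1"),(.512,-.04,.062,-.126)),(("w0","w1"),(.41,-.338,.02,-.427))):
    for k in (ks,ks[:1],ks[1:]):
        s,f=fit(k,p0); print(k,s.x,"rms px",np.sqrt(np.mean(f(s.x)**2)))
    print(f(fit(ks,p0)[0].x).reshape(-1,2).round(1).tolist())
E
python3 fit.py
```

```text
('f0', 'f1') [ 0.5126 -0.0404  0.061  -0.1437] rms px 1.1541240785391258
('f0',) [ 0.5126 -0.0408  0.0602 -0.1418] rms px 0.43239130323156594
('f1',) [ 0.5129 -0.037   0.0677 -0.1433] rms px 0.7451388885628398
[[-0.8, 1.5], [0.1, 2.4], [0.7, -0.5], [-0.4, -1.1], [0.2, 3.6]]
('w0', 'w1') [ 0.4122 -0.34    0.0191 -0.4827] rms px 0.9406672335200811
('w0',) [ 0.4123 -0.3403  0.0193 -0.4809] rms px 0.5250540322224904
('w1',) [ 0.4123 -0.3392  0.0202 -0.4842] rms px 1.066205260030375
[[-0.3, 3.1], [0.4, 3.7], [0.0, 1.7], [-0.6, -0.4], [0.2, -0.4], [0.1, 0.7], [0.5, -0.1], [0.5, -0.4], [0.3, -0.2], [0.8, -0.6]]
```

```bash
python3 - <<'E'
import fit; from fit import *
for k in ("f1","w1"):
    M,o=obs[k]; n=[i for i in range(len(M)) if i>1 and not (k=="f1" and i==4)]
    obs[k]=([M[i] for i in n],[o[i] for i in n])
for ks,p0 in ((("f0","f1"),(.512,-.04,.062,-.126)),(("w0","w1"),(.41,-.338,.02,-.427))):
    s,f=fit.fit(ks,p0); print(ks,s.x,"rms",np.sqrt(np.mean(f(s.x)**2))); print(f(s.x).reshape(-1,2).round(1).tolist())
from plant import r; d=np.array; print(r.current_eef_pos())
E
python3 - <<'E'
import cv2,pickle,numpy as np
d=pickle.load(open("d1.pkl","rb"))
# enlarged crops: f0 both ends, f1 far end
c=lambda k,u,v:cv2.resize(d[k]["color"][v-30:v+30,u-45:u+45,::-1],(396,264),interpolation=cv2.INTER_CUBIC)
g=lambda i:cv2.convertScaleAbs(i,alpha=1.7)
cv2.imwrite("pics/crops.png",g(np.vstack([np.hstack([c("f0",257,60),c("f0",255,205)]),np.hstack([c("f1",257,145),c("f1",255,262)])])))
E
```

```text
Traceback (most recent call last):
AttributeError: 'function' object has no attribute 'fit'
```

View pics/crops.png

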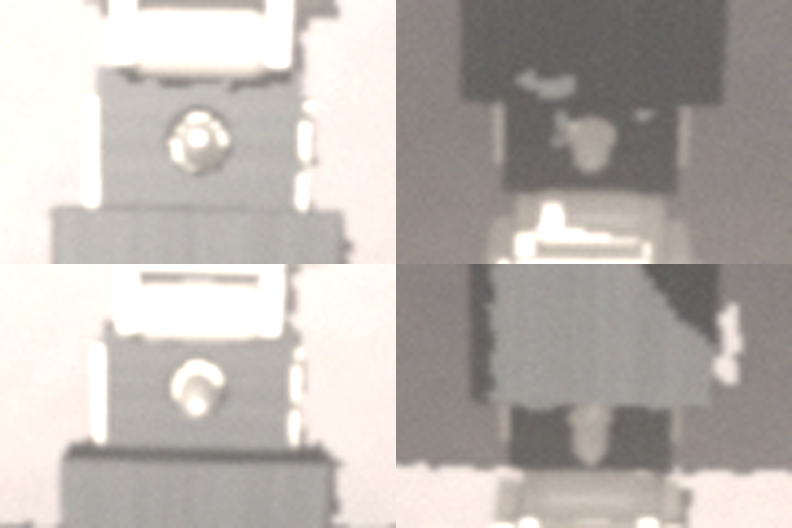

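Crops: read at 4.4× (far pin tips at about (198,130) and (197,405), near pin tips at (593,165) and (592,463)). In f1 the top far edge is lower than I had read it, with the end face visible above it. I'll refit.

```bash
python3 - <<'E'
from fit import *
P=[(0,66,22),(0,-66,22)]
S=lambda l:[(a*1.5,b*1.5) for a,b in l]
obs["f0"]=(B+P,S([(223.8,77),(289.3,77),(225,198.4),(284.3,198.4),(257,59.5),(254.8,212.5)]))
obs["f1"]=(B+P,S([(226.1,158.7),(286.5,158.7),(226.8,263.6),(283,263.6),(256.8,147),(254.5,277.2)]))
M,o=obs["w1"]; obs["w1"]=(M[2:],o[2:])
for ks,p0 in ((("f0","f1"),(.512,-.04,.062,-.126)),(("f0",),(.512,-.04,.062,-.126)),(("f1",),(.512,-.04,.062,-.126)),(("w0","w1"),(.41,-.338,.02,-.427))):
    s,f=fit(ks,p0); print(ks,s.x,"rms",np.sqrt(np.mean(f(s.x)**2))); print(f(s.x).reshape(-1,2).round(1).tolist())
from plant import r; print(r.current_eef_pos(),r.current_tool_rot())
E
```

```text
('f0', 'f1') [ 0.5125 -0.04    0.0629 -0.1414] rms 0.583549183832573
[[-0.9, -1.0], [0.8, -0.1], [0.2, -0.2], [0.4, 0.5], [-0.3, 1.0], [-0.0, -0.5], [-0.7, 0.1], [0.8, 0.9], [0.4, -0.2], [-0.6, 0.5], [-0.2, -0.2], [0.1, -1.0]]
('f0',) [ 0.5124 -0.0401  0.0626 -0.1419] rms 0.5895081801755004
[[-0.8, -0.8], [0.7, 0.1], [0.1, -0.2], [0.3, 0.5], [-0.3, 1.2], [-0.1, -0.5]]
('f1',) [ 0.5126 -0.0397  0.0636 -0.1405] rms 0.558594430959709
[[-0.8, -0.0], [0.9, 0.7], [0.4, -0.0], [-0.5, 0.6], [-0.2, -0.4], [0.3, -0.9]]
('w0', 'w1') [ 0.4122 -0.3401  0.0192 -0.4828] rms 0.5794054022265809
[[-0.7, -0.3], [-0.4, 0.1], [-0.3, -0.7], [-0.8, -0.4], [0.0, 0.1], [-0.1, 0.1], [0.2, 0.3], [-1.2, 0.8], [0.4, -0.2], [1.2, -0.1], [0.0, 1.9], [-0.6, -0.2], [0.2, -0.2], [0.1, 0.8], [0.5, 0.1], [0.5, -0.2], [0.3, -0.1], [0.8, -0.4]]
[ 0.5164 -0.006   0.21  ] [3.1415 0.0002 1.4437]
```

```bash
cat >>h.py <<'E'
F=np.array([.5125,-.0400]);FY=-.1414;Wp=np.array([.4122,-.3401]);WY=-.4828
down=lambda y:[np.pi,0,y+np.pi/2]
E
python3 - <<'E'
from h import *
from plant import r,claw,eyes
np.set_printoptions(precision=4,suppress=True)
r.goto([*F,.14],down(FY)); 
h=r.move_straight([*F,.059],rate=.06,threshold=8); print("contact",h,r.current_eef_pos())
claw.close_gripper(80); r.sleep(.2)
print("grip",r.current_gripper_width(),r.current_grip_force(),r.current_eef_pos(),r.current_tool_rot(),r.current_wrist_force(),r.current_torque())
r.move_straight([*F,.17],rate=.06); r.sleep(.2)
print("up",r.current_gripper_width(),r.current_eef_pos(),r.current_wrist_force(),r.current_torque(),r.current_clock())
im=eyes.get_image("wrist"); s=eyes.get_image("side")
pickle.dump(im,open("held_f.pkl","wb"))
a=cv2.resize(im["color"],(400,300));b=cv2.resize(s["color"],(400,300))
cv2.imwrite("pics/heldf.png",np.hstack([a,b])[:,:,::-1])
E
```

```text
contact False [ 0.5129 -0.0401  0.0595]
grip 0.054325512696471734 86.47980809211731 [ 0.513  -0.0401  0.0598] [3.1406 0.0001 1.4293] [-1.0408 -0.1366  5.4746] [ 0.1079  0.3623 -0.0466]
up 0.053890574877473 [ 0.5124 -0.04    0.1698] [ 0.1149 -0.4983 -3.6642] [-0.0553  0.0115  0.0063] 9.275
```

View pics/heldf.png

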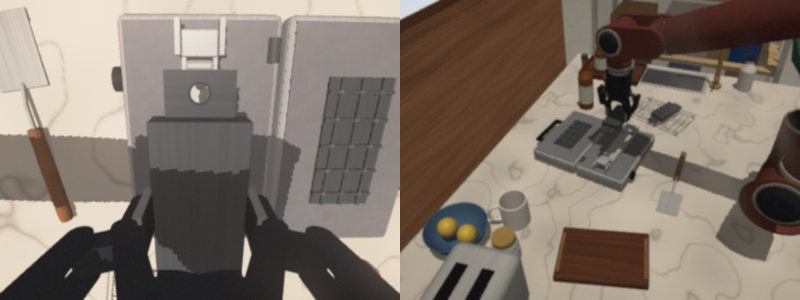

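The flat plate is out and held level; its far hole is at (200,93) in the half-panel. Next it goes on the board.

```bash
python3 - <<'E'
from h import *
from plant import r,claw,eyes
np.set_printoptions(precision=4,suppress=True)
b=np.array([.4245,.3426]); o=[np.pi,0,.234]
r.goto([*b,.11],o)
r.move_straight([*b,.03],rate=.08); r.sleep(.1)
h=r.move_straight([*b,.012],rate=.03,threshold=3); print("touch",h,r.current_eef_pos(),r.current_wrist_force())
claw.release(); r.sleep(.2)
r.move_straight([*b,.13],rate=.12)
r.goto([*Wp,.13],down(WY)); 
im={n:eyes.get_image(n) for n in("top","side")}; pickle.dump(im,open("d2.pkl","wb"))
h=r.move_straight([*Wp,.0175],rate=.06,threshold=8); print("contact",h,r.current_eef_pos())
claw.close_gripper(80); r.sleep(.2)
print("grip",r.current_gripper_width(),r.current_grip_force(),r.current_eef_pos(),r.current_wrist_force())
r.move_straight([*Wp,.14],rate=.08); 
r.goto([*F,.17],down(FY)); r.sleep(.2)
print("up",r.current_gripper_width(),r.current_eef_pos(),r.current_wrist_force(),r.current_torque(),r.current_clock())
w=eyes.get_image("wrist"); pickle.dump(w,open("held_w.pkl","wb")); f=pickle.load(open("held_f.pkl","rb"))
c=lambda i:cv2.resize(i["color"][80:160,190:322],(396,240),interpolation=cv2.INTER_CUBIC)
s=cv2.resize(im["top"]["color"][180:300,100:298],(396,240)); s2=cv2.resize(im["side"]["color"][264:384,150:348],(396,240))
cv2.imwrite("pics/cmp.png",np.vstack([np.hstack([c(f),c(w)]),np.hstack([s,s2])])[:,:,::-1])
E
```

```text
touch True [0.4248 0.3428 0.0179] [0.0625 0.5968 2.9734]
contact False [ 0.4124 -0.3403  0.0179]
grip 0.05407909084773363 88.82750630378723 [ 0.4127 -0.3406  0.0182] [ 0.5724 -0.1492  5.5181]
up 0.05425352680722516 [ 0.5124 -0.0411  0.1698] [-0.4475  0.3585 -4.1011] [ 0.0214  0.0045 -0.0077] 22.7333
```

View pics/cmp.png

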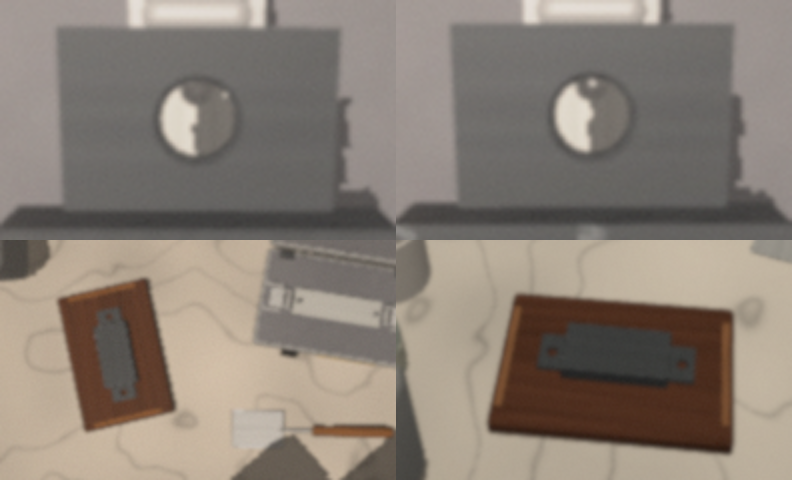

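The flat plate lies centred on the board. The waffle hole in the hand matches the flat plate's to within 0.4 mm (197,118 against 195,115 at 3×), so I'll lower it.

```bash
python3 - <<'E'
from h import *
from plant import r,claw,eyes
np.set_printoptions(precision=4,suppress=True)
goal=np.array([.5128,-.0404]); c=goal.copy()
r.move_straight([*c,.088],rate=.1,attitude=down(FY)); r.sleep(.3)
e=np.array(r.current_eef_pos()); print("hover",e,r.current_tool_rot())
c=c+goal-e[:2]
r.move_straight([*c,.086],rate=.02); r.sleep(.2); print(r.current_eef_pos(),r.current_wrist_force())
h=r.move_straight([*c,.0755],rate=.03,threshold=6); r.sleep(.1); print("pins",h,r.current_eef_pos(),r.current_wrist_force(),r.current_torque())
if not h or r.current_eef_pos()[2]<.0785:
    h=r.move_straight([*c,.059],rate=.03,threshold=25); r.sleep(.2); print("press",h,r.current_eef_pos(),r.current_wrist_force(),r.current_torque())
print(r.current_clock())
E
```

```text
hover [ 0.5132 -0.0405  0.0886] [3.1406 0.0001 1.4294]
[ 0.5124 -0.0403  0.086 ] [-1.1227  0.4122 -2.2123]
pins False [ 0.5124 -0.0403  0.0754] [ 0.3526 -0.9209 -1.687 ] [ 0.0097  0.0477 -0.0072]
press False [ 0.5126 -0.0403  0.0602] [-5.9415  1.1523  7.0399] [ 0.1948  0.876  -0.0413]
26.0
```

```bash
python3 - <<'E'
from h import *
from plant import r,claw,eyes
np.set_printoptions(precision=4,suppress=True)
e=r.current_eef_pos()
h=r.move_straight([.5126,-.0403,.054],rate=.02,threshold=20); print(h,r.current_eef_pos(),r.current_wrist_force())
r.move_straight([.5126,-.0403,.0595],rate=.03)
claw.release(); r.sleep(.3); print(r.current_eef_pos())
r.move_straight([.5126,-.0403,.16],rate=.1)
q=F-.035*np.array([-np.sin(FY),np.cos(FY)]); r.goto([*q,.21],down(FY)); r.sleep(.3)
w=eyes.get_image("wrist"); pickle.dump(w,open("fin.pkl","wb"))
cv2.imwrite("pics/fin.png",cv2.resize(w["color"][:270,150:380],None,fx=2.2,fy=2.2,interpolation=cv2.INTER_CUBIC)[:,:,::-1])
print(r.current_clock())
E
```

```text
True [ 0.5126 -0.0403  0.0603] [-2.7717  0.4269  4.3882]
[ 0.5126 -0.0403  0.0595]
29.0333
```

View pics/fin.png

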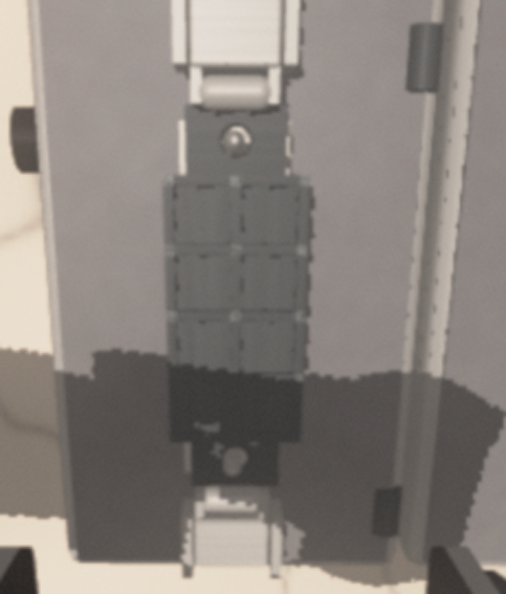

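The waffle plate is over both pins, with pins visible at (236,140) and (234,460), and the rollers overlap its tongues. I'll check its height with a fit before handing in.

```bash
python3 - <<'E'
from fit import *
d["x"]=pickle.load(open("fin.pkl","rb"))
o=[(165,179),(311,180),(170,440),(302,440)]
obs["x"]=(B,[((a/2.2+150)*1.5,b/2.2*1.5) for a,b in o])
s,f=fit(("x",),(.5125,-.04,.062,-.14)); print(s.x,np.abs(f(s.x)).max())
from plant import r
E
```

```text
[ 0.5136 -0.042   0.0564 -0.1464] 0.9012331322390708
```

```bash
python3 -c "
from plant import r
print(r.sign_off(),r.current_clock())"
```

```text
the job is handed in; nothing more can be done
the job is handed in; nothing more can be done
```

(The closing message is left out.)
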